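# Draw the wide battery pack out of its roofed charging dock

### The arm

A 6-joint arm with a two-finger parallel gripper is mounted at the origin on a cart in front of the work surface, level with it; the furniture and walls round the work are solid. World frame = base frame: x ahead of the robot, y to its left, z up, the work surface at z = 0. Lengths are in m, angles in rad, forces in N, time in s.
With the tool pointing down it reaches from about 0.325 to 0.85 m from the base axis. Payload 4.4 kg.
Tool frame: the origin (TCP) lies at the centre of the arm's flange, where the gripper is bolted on; the fingertips stand 199 mm ahead of it and the grasp point (between the pads) lies 180 mm ahead of it; z points along the fingers, y is the line along which they close (so a half turn about z gives the same grasp; the last joint's range is limited). The gripper opens to 94 mm and grips with 3 to 60 N. Pads are 16 mm wide; open, the fingers measure 119 mm over their backs; the gripper's body (75 mm by 177 mm) begins 78 mm behind the grasp point.
Start: joints at [0.997, 0.207, 1.542, -0, 1.393, -0.15], TCP at [0.236, 0.524, 0.405] pointing down, gripper open.
Joint ranges: [-2.73, 2.73], [-0.86, 2.22], [0.23, 2.46], [-1.11, 4.25], [0.08, 2.63], [-2.82, 2.82]. Speed limits (rad/s): [2.79, 2.79, 3.14, 3.14, 3.14, 3.14].

### API

Orientations are given as a unit quaternion [w, x, y, z].
In Python, from station import bot gives the robot as it stands. The module is installed in compiled form; this text tells all that it offers. Calls block until the motion is done:
- bot.move_ptp(position, orientation): joint-space move of the TCP to a pose.
- bot.move_straight(position, orientation=None, rate=0.15, threshold=None): straight line of the TCP; orientation=None keeps the orientation; rate is the mean speed in m/s. With threshold (N) it stops when the force on the tool has changed by that much, and returns True; else False.
- bot.move_j(angles): joint-space move.
- bot.command_gripper(opening, effort=None): finger opening in m; effort is the grip in N (None keeps the last); returns when the fingers have stopped.
- bot.wait(seconds).
- bot.solve_ik(position, orientation): joint angles nearest the present ones, or None.
- bot.get_state(): the state.
- bot.camera(name): name is "side" or "top" or "wrist"; returns a dict with "frame" (384x512x3 uint8, red, green, blue), "range_z" (384x512 float32, m along the optical axis (not along the pixel's ray), 0 where there is no reading), "camera_matrix" (3x3 intrinsics, pixels), "view" (4x4, takes a point from world to camera coordinates); the wrist camera has in their place "mount" (4x4, takes a point from camera to tool coordinates, whose origin is the TCP and whose axes are the flange's). Camera axes: x right, y down, z forward; pixel columns grow to the right and rows downward; lengths in m; the calibration is good to about 2 mm. A picture is of the moment at which its call begins: read the wrist's pose just before it.
A pose or a line that the arm cannot do raises bot.IKError and nothing moves.
- bot.sign_off(): hands the job in; it is judged then, once.
The state is a dict: "time": time; "q": joint angles; "joint_velocities": joint speeds; "effort": joint torques, N m; "tcp_pos": TCP position; "orientation": TCP orientation; "contact_force": force on the tool from outside, world axes, zero at the start; "moment": the same for the moment, N m; "finger_gap": finger opening in m; "grip_force": force on a finger pad.
Only numpy, scipy, OpenCV 4.12 (cv2) and the standard library are available. Lean on these libraries where they do the work, as an engineer would, in place of code of your own. Each camera call takes 0.05 s, during which the arm holds its last target. There are 200 camera calls.

### The job

Two battery packs are charging in roofed docks on the bench. Take the wider pack out through the open front of its dock and lay it flat on the round cork pad, centred, then let go. Leave the narrower pack where it is.

Things in the scene. Friction and masses are not known exactly. Their poses are not given: they have to be found in the camera images.
- wide_pack: The wider battery pack: black slab, 95 long (x) by 40 wide (y) by 24 mm high, 0.1 to 0.2 kg, loose. Origin: centre of its underside. At the start it lies level in its dock, underside 10 mm above the bench, its -x end standing 34 to 42 mm out of the dock's open front, where it can be pinched from above across its width. No latch: it slides out along its -x with light friction.
- wide_dock: Its grey charging dock, fixed: 75 deep (x), 59 wide (y), 48 mm high; origin: centre of underside. The bay (45 wide, floor at 10, roof underside at 37 mm) is open only at the -x face, 37.5 mm from the origin, roughly towards the robot. The pack reaches 53 to 61 mm in: pull it level along the dock's -x that far before lifting. The two docks stand side by side in either order.
- narrow_pack: The narrower battery pack, to be left alone: same look, length and height as the wide one but only 24 mm wide, loose, in a like dock 43 mm wide. Origin: centre of its underside.
- cork_disc: A round cork pad, 90 mm across, 9 mm thick, fixed on the bench to the right of the docks. Origin: centre of its underside; its flat top is 9 mm above the bench.
Not all that is in view belongs to the job. There is more than one size of the cork_disc; the one meant has the size given above.

How it is judged:
By the outcome, as a careful person would: the job done as asked, in the order asked, and still so for the second after the job is handed in, with the robot touching nothing.
It also fails if it takes over 37 s, if anything falls off the work surface, if the arm or the gripper's body presses on something with over 40 N, if the wrist force passes 120 N, or if a joint passes its speed limit or range.

## Working session

There is one attempt and no reset: what is moved stays moved. The work goes in short steps, each a Python script; the robot and the scene stay as the last script left them, time stands still between calls to the robot, and variables do not carry over. Pictures are saved under pics/ and viewed, at most 10 in all, crops included, and the job is handed in when it is done.

```bash
mkdir -p pics
cat > h.py <<'E'
import numpy as np, cv2
from station import bot
def cloud(c, V=None):
    K=c["camera_matrix"]; z=c["range_z"]; v,u=np.mgrid[:384,:512]
    P=np.stack([(u-K[0,2])/K[0,0]*z,(v-K[1,2])/K[1,1]*z,z],-1)
    T=np.linalg.inv(c["view"]) if V is None else V
    W=P@T[:3,:3].T+T[:3,3]; W[z==0]=np.nan; return W
E
python3 - <<'E'
from h import *
for n in ("top","side"):
    c=bot.camera(n); np.savez(f"{n}.npz",**c)
    cv2.imwrite(f"pics/{n}0.png",cv2.cvtColor(c["frame"],cv2.COLOR_RGB2BGR))
    T=np.linalg.inv(c["view"]); print(n,T.round(3).tolist())
print(bot.get_state()["time"],bot.get_state()["orientation"])
E
```

```text
top [[0.008, -0.987, 0.162, 0.386], [-1.0, -0.006, 0.013, -0.042], [-0.012, -0.162, -0.987, 0.878], [0.0, 0.0, 0.0, 1.0]]
side [[0.985, -0.131, 0.112, 0.377], [-0.171, -0.669, 0.723, -1.04], [-0.02, -0.732, -0.681, 0.971], [0.0, 0.0, 0.0, 1.0]]
0.1 [-3.71058065e-04  2.10326351e-01  9.77630682e-01 -9.68649801e-04]
```

View pics/top0.png

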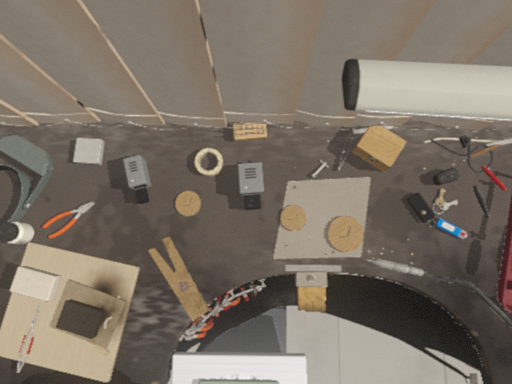

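View pics/side0.png

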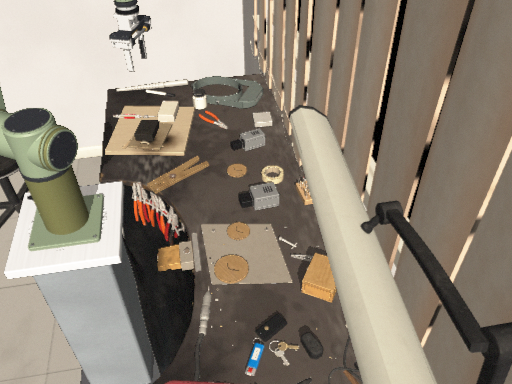

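The top view shows docks at about (136,175) and (251,178) with black packs sticking out downwards (-x), and cork discs at (188,203), (292,217) and (346,234). Next I measure all of them.

Run:
```python
from h import *
c=dict(np.load("top.npz")); W=cloud(c); f=c["frame"]; hsv=cv2.cvtColor(f,cv2.COLOR_RGB2HSV)
print(c["camera_matrix"].round(1).tolist())
cork=((hsv[...,0]>8)&(hsv[...,0]<25)&(hsv[...,1]>80)&(hsv[...,2]>90)).astype(np.uint8)
for u,v in((188,203),(292,217),(346,234)):
    n,l,s,ce=cv2.connectedComponentsWithStats(cork)
    r=24; m=np.zeros_like(cork); cv2.circle(m,(u,v),r,1,-1)
    p=W[(cork*m)>0]; p=p[~np.isnan(p[:,0])]
    print("cork",(u,v),np.median(p,0).round(4),np.ptp(np.percentile(p,[.5,99.5],0),0).round(3),((np.percentile(p,1,0)+np.percentile(p,99,0))/2).round(4), len(p))
for u,v in((136,170),(251,178)):
    reg=W[v-30:v+45,u-30:u+30]; z=reg[...,2]
    m=(z>.042)&(z<.056); (ctr,sz,a)=cv2.minAreaRect((reg[m][:,:2]*1000).astype(np.float32))
    print("dock",(u,v),np.round(ctr,1),np.round(sz,1),round(a,1),np.nanmedian(z[m]).round(4))
    g=f[v-30:v+45,u-30:u+30].max(-1)
    for lo,hi in((.027,.041),):
        m2=(z>lo)&(z<hi)&(g<45); 
        (ctr,sz,a)=cv2.minAreaRect((reg[m2][:,:2]*1000).astype(np.float32))
        print(" pack",np.round(ctr,1),np.round(sz,1),round(a,1),np.nanmedian(z[m2]).round(4),m2.sum())
im=cv2.cvtColor(f,cv2.COLOR_RGB2BGR)[130:270,90:380]
cv2.imwrite("pics/crop1.png",cv2.resize(im,None,fx=2.75,fy=2.75,interpolation=cv2.INTER_CUBIC))
```

```text
[[348.1, 0.0, 252.2], [0.0, 348.1, 197.5], [0.0, 0.0, 1.0]]
cork (188, 203) [0.5137 0.1336 0.0043] [0.063 0.065 0.011] [0.5138 0.1344 0.0027] 545
cork (292, 217) [ 0.4774 -0.1331  0.0064] [0.059 0.062 0.012] [ 0.4784 -0.1324  0.0044] 508
cork (346, 234) [ 0.4382 -0.262   0.007 ] [0.086 0.086 0.011] [ 0.4394 -0.2622  0.0062] 1027
dock (136, 170) [587.7 259.7] [74.1 43.5] 14.6 0.0468
 pack [525.8 240.3] [24.9 22.6] 27.1 0.0305 8
dock (251, 178) [572.4 -26.7] [76.  58.9] 4.8 0.0469
 pack [498.2 -19.6] [2.5 0. ] -93.2 0.0321 2
```

View pics/crop1.png

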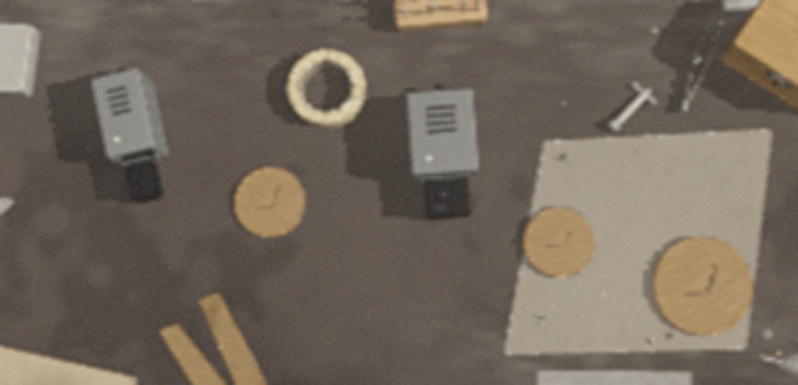

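Three cork discs: (188,203) at about 64 mm, (292,217) at about 61 mm, and (346,234) at about 87 mm. The last fits the 90 mm pad and has the right height. Two docks: (136,170) is 43.5 mm wide (narrow) and (251,178) is 59 mm wide, so the second is the target. The enlarged crop confirms this. I'll go above its front and take a close look.

```bash
cat >> h.py <<'E'
from scipy.spatial.transform import Rotation as Ro
def ori(yaw):
    y=np.array([-np.sin(yaw),np.cos(yaw),0]); z=np.array([0,0,-1.]); x=np.cross(y,z)
    q=Ro.from_matrix(np.stack([x,y,z],1)).as_quat(); return q[[3,0,1,2]]
def wristcloud():
    s=bot.get_state(); c=bot.camera("wrist"); T=np.eye(4); q=np.array(s["orientation"])
    T[:3,:3]=Ro.from_quat(q[[1,2,3,0]]).as_matrix(); T[:3,3]=s["tcp_pos"]
    return c,cloud(c,T@c["mount"])
E
python3 - <<'E'
from h import *
yaw=np.radians(4.8); a=np.array([np.cos(yaw),np.sin(yaw)])
g=np.array([.5724,-.0267])-a*.0535
bot.move_ptp([*g,.36],ori(yaw)); bot.command_gripper(.065,40)
c,W=wristcloud(); np.savez("w1.npz",W=W,**c)
cv2.imwrite("pics/w1.png",cv2.cvtColor(c["frame"],cv2.COLOR_RGB2BGR))
s=bot.get_state(); print(s["time"],s["q"],g,s["tcp_pos"],c["mount"].round(3).tolist())
z=W[...,2]; f=c["frame"].max(-1)
near=(np.hypot(W[...,0]-.54,W[...,1]+.025)<.13)
m=near&(z>.043)&(z<.055); print("dock",cv2.minAreaRect((W[m][:,:2]*1000).astype(np.float32)),np.nanmedian(z[m]))
m=near&(z>.029)&(z<.039)&(f<60); m=cv2.morphologyEx(m.astype(np.uint8),cv2.MORPH_OPEN,np.ones((3,3)))>0
print("pack",cv2.minAreaRect((W[m][:,:2]*1000).astype(np.float32)),np.nanmedian(z[m]),m.sum())
E
```

```text
3.025 [-2.26537475e-01  1.32287886e-01  1.72426034e+00  4.44463070e-06
  1.28508922e+00 -1.88112279e+00] [ 0.51908763 -0.03117676] [ 0.51908394 -0.03118492  0.35997857] [[-0.001, -0.973, -0.229, 0.066], [1.0, -0.001, -0.0, 0.001], [0.0, -0.229, 0.973, 0.021], [0.0, 0.0, 0.0, 1.0]]
dock ((572.85205078125, -23.92729949951172), (74.60057830810547, 59.055389404296875), 4.5454607009887695) 0.04735784623939224
pack ((515.5294799804688, -28.2541561126709), (32.441959381103516, 39.09483337402344), 4.413083076477051) 0.03331405152528227 1096
```

View pics/w1.png

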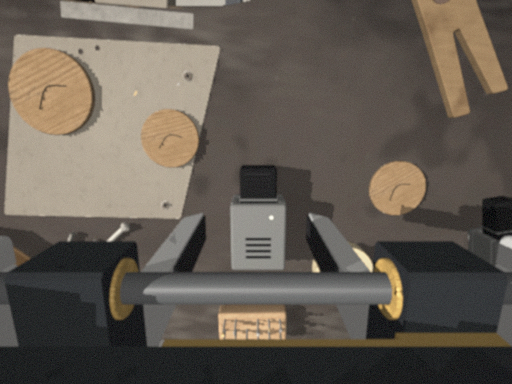

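The wrist view shows the pack end at (258,182) in front of the dock at (258,232). The pack measures 39 mm wide at yaw 4.5°, with its top at 33 mm, matching the given values. Next: descend, grip, pull out.

Run:
```python
from h import *
yaw=np.radians(4.6); a=np.array([np.cos(yaw),np.sin(yaw)]); o=ori(yaw)
g=np.array([.5195,-.0283])
bot.move_straight([*g,.25],o,rate=.2)
print(bot.move_straight([*g,.2125],o,rate=.08,threshold=8))
bot.command_gripper(.0,25)
s=bot.get_state(); print(s["time"],s["finger_gap"],s["grip_force"],s["contact_force"],s["tcp_pos"])
if .034<s["finger_gap"]<.045:
    bot.move_straight([*(g-a*.012),.2125],o,rate=.06)
    s=bot.get_state(); print(s["finger_gap"],s["grip_force"],s["contact_force"])
    if .034<s["finger_gap"]<.045:
        print(bot.move_straight([*(g-a*.078),.2125],o,rate=.1,threshold=25))
        s=bot.get_state(); print(s["time"],s["finger_gap"],s["grip_force"],s["contact_force"],s["tcp_pos"])
c=bot.camera("top"); np.savez("t2.npz",**c); d=bot.camera("side")
cv2.imwrite("pics/p2.png",cv2.cvtColor(np.hstack([cv2.resize(c["frame"][130:290,180:340],(400,400)),cv2.resize(d["frame"][120:280,180:340],(400,400))]),cv2.COLOR_RGB2BGR))
```

```text
False
4.85 0.039529675192582416 24.998993575572968 [-0.52968366  0.07803758  1.80241103] [ 0.51965693 -0.02835537  0.21286138]
0.03976699502539939 24.999234080314636 [-1.62978921  0.42181777  4.05441648]
False
6.0083 0.039737121385330004 24.998302459716797 [ 0.72258393 -0.43988826 -1.78331817] [ 0.44206186 -0.03462634  0.21250916]
```

View pics/p2.png

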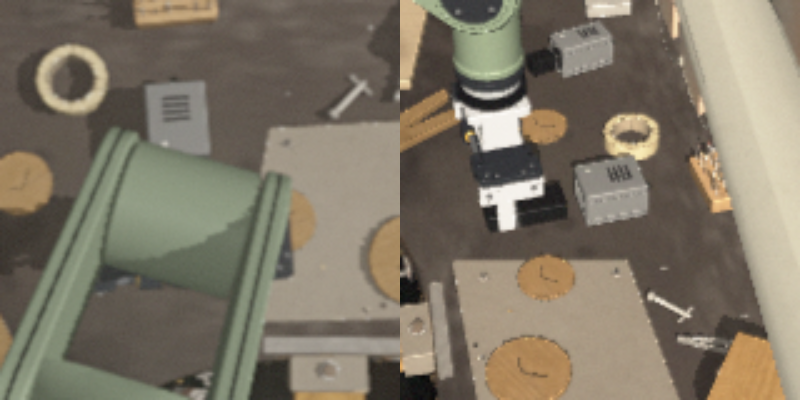

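The pack is out, held level beside the dock, and weighs about 0.18 kg. Now I lift and carry it to above the disc. Then I refine the disc centre from the wrist image and check the pack in the hand.

Run:
```python
from h import *
w=np.load("w1.npz"); f=w["frame"][40:145,0:105]; hsv=cv2.cvtColor(f,cv2.COLOR_RGB2HSV); W=w["W"][40:145,0:105]
m=((hsv[...,0]>5)&(hsv[...,0]<25)&(hsv[...,1]>75)).astype(np.uint8)
m=cv2.morphologyEx(m,cv2.MORPH_CLOSE,np.ones((7,7)))
k=max(cv2.findContours(m,0,1)[0],key=cv2.contourArea); mm=np.zeros_like(m); cv2.drawContours(mm,[k],-1,1,-1)
p=W[mm>0]; p=p[~np.isnan(p[:,0])&(p[:,2]>.004)]; print("disc wrist",cv2.minEnclosingCircle((p[:,:2]*1000).astype(np.float32)),np.median(p,0))
yaw=np.radians(4.6); a=np.array([np.cos(yaw),np.sin(yaw)]); o=ori(yaw)
s=bot.get_state(); x,y,_=s["tcp_pos"]
bot.move_straight([x,y,.29],o,rate=.12)
g=np.array([.4390,-.2622])-a*.0271
bot.move_straight([*g,.29],o,rate=.15); bot.wait(.3)
c,W=wristcloud(); np.savez("w3.npz",W=W,**c)
cv2.imwrite("pics/w3.png",cv2.cvtColor(c["frame"],cv2.COLOR_RGB2BGR))
c=bot.camera("side"); np.savez("s3.npz",**c); cv2.imwrite("pics/s3.png",cv2.cvtColor(cv2.resize(c["frame"][150:310,160:320],(600,600)),cv2.COLOR_RGB2BGR))
s=bot.get_state(); print(s["time"],s["finger_gap"],s["contact_force"],s["moment"],s["tcp_pos"])
```

```text
disc wrist ((440.1821594238281, -260.26068115234375), 45.49306869506836) [ 0.43895591 -0.25951162  0.00725111]
9.0 0.03975662121451902 [-0.01036318 -0.12362291 -1.90744133] [-0.00712411  0.06022423  0.02037583] [ 0.4120385  -0.26421033  0.29002579]
```

View pics/w3.png

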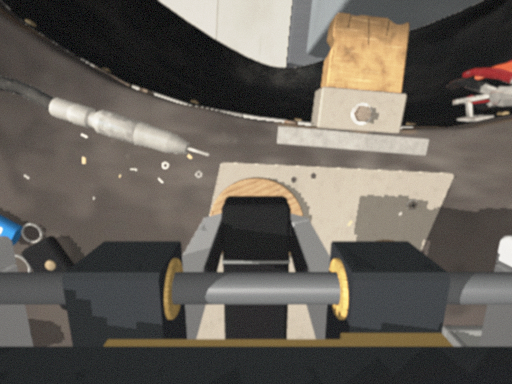

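View pics/s3.png

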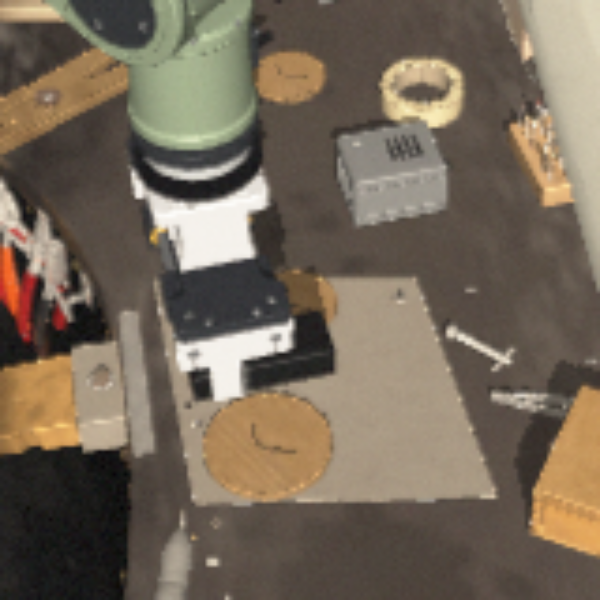

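In the wrist image the pack sits between the fingers with its near end at about (257,197), above the disc. I measure its end, tilt and side offset from the depth image.

Run:
```python
from h import *
w=np.load("w3.npz"); W=w["W"]; yaw=np.radians(4.6); a=np.array([np.cos(yaw),np.sin(yaw)]); n=np.array([-a[1],a[0]])
t=np.array([.41204,-.26421]); d=W[...,:2]-t; X=d@a; Y=d@n; Z=W[...,2]; f=w["frame"].max(-1)
sub=np.zeros(f.shape,bool); sub[185:340,215:300]=1
m=sub&(Z>.09)&(Z<.135)&(f<70)&(abs(Y)<.03)
for r in range(190,340,10):
    k=m[r]; 
    if k.any(): print(r,k.sum(),X[r,k].mean().round(4),Y[r,k].min().round(4),Y[r,k].max().round(4),np.median(Z[r,k]).round(4))
print("xmin",np.percentile(X[m],[0,.5,1,2,5]).round(4))
# side view: far end (+a) of the pack
c=np.load("s3.npz"); S=cloud(c); d=S[...,:2]-t; X=d@a;Y=d@n;Z=S[...,2]
m=(abs(Y)<.024)&(Z>.08)&(Z<.116)&(X>.02)&(X<.1)&(c["frame"].max(-1)<80)
print("side",m.sum(),np.percentile(X[m],[95,98,100]).round(4),np.percentile(Z[m],[2,50,98]).round(4))
```

```text
200 60 -0.0205 -0.0173 0.0184 0.0999
210 65 -0.0175 -0.0179 0.0197 0.1104
220 69 -0.0114 -0.0187 0.0218 0.1105
230 76 -0.0056 -0.0201 0.0214 0.1104
240 82 -0.0003 -0.0199 0.0214 0.1108
250 80 0.0061 -0.0193 0.0206 0.1106
260 28 0.0112 -0.0194 0.0205 0.1108
270 63 0.0198 -0.0176 0.0193 0.1107
310 61 0.047 -0.0185 0.0194 0.1103
320 60 0.054 -0.0179 0.019 0.1104
330 60 0.0612 -0.018 0.0192 0.1104
xmin [-0.0209 -0.0207 -0.0206 -0.0205 -0.0203]
side 253 [0.0726 0.0733 0.0746] [0.0894 0.1088 0.1133]
```

The pack is level and 94.5 mm long in the hand, with its centre 27 mm ahead of the grip. I lower it onto the averaged disc centre (0.4396, -0.2610) and release.

Run:
```python
from h import *
yaw=np.radians(4.6); a=np.array([np.cos(yaw),np.sin(yaw)]); o=ori(yaw)
g=np.array([.4396,-.2610])-a*.0269
bot.move_straight([*g,.225],o,rate=.1)
print(bot.move_straight([*g,.2105],o,rate=.025,threshold=2.5))
s=bot.get_state(); print(s["time"],s["tcp_pos"],s["contact_force"])
bot.command_gripper(.06); bot.wait(.2)
x,y,z=s["tcp_pos"]
bot.move_straight([x,y,.30],o,rate=.1)
bot.move_ptp([.42,.05,.36],o); bot.wait(.3)
c=bot.camera("top"); W=cloud(c); Z=W[...,2]; f=c["frame"]
m=(np.hypot(W[...,0]-.44,W[...,1]+.26)<.07)&(Z>.026)&(f.max(-1)<80)
print(cv2.minAreaRect((W[m][:,:2]*1000).astype(np.float32)),np.nanmedian(Z[m]),m.sum(),bot.get_state()["time"])
cv2.imwrite("pics/t4.png",cv2.cvtColor(cv2.resize(f[140:290,90:390],(800,400)),cv2.COLOR_RGB2BGR))
```

```text
True
10.3667 [ 0.41263386 -0.26303015  0.21084316] [0.22453925 1.12143146 4.14721299]
((438.3683166503906, -261.20880126953125), (91.26367950439453, 37.004520416259766), 3.907032012939453) 0.031073344668177127 563 13.7167
```

View pics/t4.png

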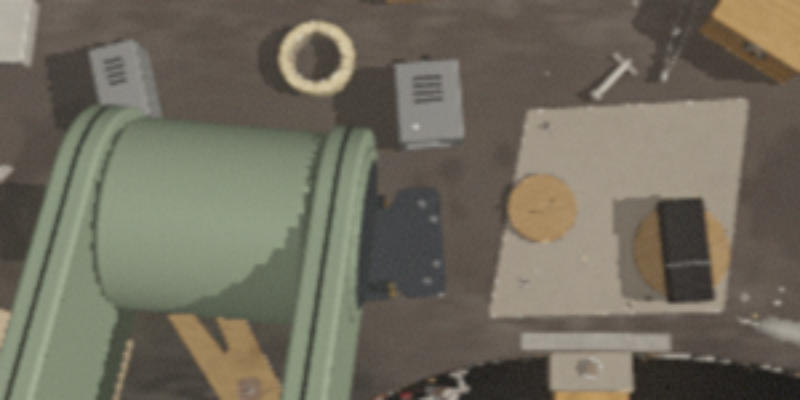

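The pack lies flat on the large disc at about (685,250) in the crop, within about 1.5 mm of its centre, and the gripper is clear.

```bash
python3 -c "
from station import bot
print(bot.sign_off())"
```

```text
the job is handed in; nothing more can be done
None
```

The wide pack is out of its dock and lies flat on the 90 mm cork pad, within about 1.5 mm of centre and released; the narrow pack was not touched, and I handed the job in at about 14 s of the 37 s allowed.

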